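# Hold the sprung air slide at the mark under the measuring hood

## Task

Measure the air at the floor outlet: with a light grip, take the thin-walled measuring hood by its round head and set it softly over the outlet's collar, rim flat on the outlet plate all round, and let go of it. Then pull the outlet's spring-return slide out by its upright grip until its pointer stands level with the marker clip on the scale, and keep it there: finish still holding the slide at the mark, as it springs shut when let go. Leave the clip and everything else where they are.

Things in the scene. Friction and masses are not known exactly. Their poses are not given: they have to be found in the camera images.
- hood_head (a point): middle of the measuring hood's round head, on its axis, 74 mm above its rim, 22 mm below its top; z up. The hood is a grey thin plastic funnel standing rim down, 96 mm high, 150 g; its top 44 mm is the head, a tube 44 mm across; below it the funnel widens to the skirt. A light grip: it cracks if gripped with over 50 N per finger, pressed down with over 50 N, or let fall more than 6 mm
- hood_rim (a point): centre of the hood's open bottom, in the plane of its rim; z up. The skirt is 76 mm across outside, 70 mm inside, straight for its lowest 26 mm. A small black readout pod sits on the funnel 22 to 46 mm above the rim, reaching 43 mm from the axis on the hood's x side; any yaw will do
- outlet_seat (a point): centre of the floor outlet's duct, on the top face of its plate (112 mm square), 24 mm above the deck; the hood's rim rests on this face. A collar 60 mm across stands 16 mm up from it, round this point. Axes: x points away from the slide's grip, so the slide pulls out along -x; z up. Fixed to the deck
- damper (a joint): how far the slide (a flat steel blade) is pulled out of the outlet, m: 0 shut, 0.065 fully out. Two springs return it: 5 N when shut, 11 N at 0.055
- pull_grip (a point): centre of the slide's upright black grip, a plate 12 mm thick along the pull, 46 mm wide across it, 52 mm tall. Its top is 22 mm above this point; the crossbar and all else of the slide and springs lie 28 mm or more below it. Shut, it is 115 mm out from the duct's centre. Axes as outlet_seat
- pointer (a point): tip of the slide's pointer, at the end of the crossbar, beside the scale strip; moves with the slide. Axes as outlet_seat
- mark (a point): tip of the marker clip, a small dark steel rider on the aluminium scale strip along the slide's left side (standing at the grip, facing the outlet). It faces the pointer's path: the slide is right when pointer and this tip have the same x along the pull. Axes as outlet_seat
- marker (a joint): where the clip sits on its strip, m: the slide is level with it when damper has the same value. Stiff, set by the last user; to be left alone
- mug: bystander: white mug, 74 mm across, 80 mm high; origin at the centre of its underside
- cover: bystander: the outlet's round grey cover, 72 mm across, 16 mm thick, lying beside the outlet; origin under its centre
- screwdriver: bystander: screwdriver, 190 mm long, lying along its x beside the outlet; origin under its middle
- clamp: bystander: steel hose clamp, 66 mm ring, 12 mm high; origin under its centre
- torch: bystander: aluminium torch, 111 mm long, 38 mm across, lying; origin under its middle
- jar: bystander: glass jar, 66 mm across, 100 mm high; origin under its centre
- tape: bystander: roll of black tape, 100 mm across, 24 mm high; origin under its centre
There are look-alikes about, which are no part of the job. What is shaped like the part that bears hood_head but red is not meant.

How it is judged:
By the outcome, as a careful person would: the job done as asked, in the order asked, and still so for the second after the job is handed in, while the arm keeps its last pose, push and grip.
It also fails if it takes over 51 s, if anything falls off the work surface, if the arm or the gripper's body presses on something with over 40 N, if the wrist force passes 120 N, or if a joint passes its speed limit or range.

## Robot

A 6-joint arm with a two-finger parallel gripper is mounted at the origin on the work surface. World frame = base frame: x ahead of the robot, y to its left, z up, the work surface at z = 0. Lengths are in m, angles in degrees, forces in N, time in s.
With the tool pointing down it reaches from about 0.375 to 0.9 m from the base axis. Payload 3.1 kg.
Tool frame: the origin (TCP) lies midway between the tips of the shut fingers; the grasp point (between the pads) lies bot.hold_point_z behind it (bot.hold_point_z is the distance from the TCP to the grasp point, in m); z points along the fingers, y is the direction in which the jaws open and shut (so a half turn about z gives the same grasp; the last joint's range is limited). The gripper opens to 87 mm and grips with 3 to 60 N. Pads are 19 mm wide; open, the fingers measure 117 mm over their backs; the gripper's body (75 mm by 190 mm) begins 51 mm behind the grasp point.
Start: joints at [-79.269, 30.224, 82.088, -0, 67.689, -10.227], TCP at [0.224, -0.584, 0.223] pointing down, gripper open.
Joint ranges: [-176.69, 176.69], [-43.24, 126.21], [12.49, 139.97], [-82, 262], [0, 151.66], [-163.58, 163.58]. Speed limits (degrees/s): [159.86, 159.86, 180, 180, 180, 180].

## Interface

Orientations are given as a 3x3 rotation matrix whose columns are the frame's x, y, z axes.
In Python, from rig import bot, vision gives the robot as it stands.
- The arm moves only by the shell command python3 -m inch 'ROWS'. ROWS is JSON, a list of rows, each a list of 5 numbers: the finger opening in mm, from 0 to 87, then the shift along the tool's x, y, z in mm, then the turn about the tool's z in rad. In form: [[hand, dx, dy, dz, roll], ...]. A call has 1 to 8 rows; each row is the pose to reach, as a shift and turn from the pose measured when the call began, along the tool's axes at that moment; what a row does not reach only later rows make up. A row lasts 1/10 s, in which the tool goes at most 50 mm and 8.59 degrees, less where a joint would pass 70% of its speed; a pose out of reach is approached as far as the arm can. A call with a gripper value outside its range is refused whole. The fingers move at their own pace and stop on an object; the grip force is fixed at half the most. Time passes only in rows, so rows that repeat a pose let the fingers close. It gives the time, the measured TCP pose, the force and the opening at its end, in the units of the state.
- bot.read_state(): the state, without advancing time (a new reading comes with each control period).
- vision.capture(name): name is "scene" or "top" or "wrist"; returns (picture, depth): 384x512x3 uint8, red, green, blue; 384x512 float32, m along the optical axis (not along the pixel's ray), 0 where there is no reading.
- vision.camera_model(name): a dict with "intrinsics" (3x3 intrinsics, pixels), "camera_from_world" (4x4, takes a point from world to camera coordinates). Camera axes: x right, y down, z forward; pixel columns grow to the right and rows downward; lengths in m; the calibration is good to about 2 mm. A picture is of the moment at which its call begins: read the wrist's pose just before it. camera_model takes no time and is no camera call; for the wrist camera it gives the pose at the moment of the call.
- bot.hand_in(): hands the job in, once; it reports no verdict.
The state is a dict: "time_s": time; "joint_positions": joint angles; "qvel": joint speeds; "tau": joint torques, N m; "position": TCP position; "tcp_rot": TCP orientation; "force": force on the tool from outside, world axes, zero at the start; "moment": the same for the moment, N m; "opening": opening from 0.0 (shut) to 1.0 (fully open).
Only numpy, scipy, OpenCV 4.12 (cv2) and the standard library are available. Lean on these libraries where they do the work, as an engineer would, in place of code of your own. Each camera call takes 0.05 s, during which the arm holds its last target. There are 200 camera calls.

## Working session

There is one attempt and no reset: what is moved stays moved. The work goes in short steps, Python scripts to look and compute and a shell command to move; the robot and the scene stay as the last step left them, time stands still between calls to the robot, and variables do not carry over. Pictures are saved under pics/ and viewed, about 8 in all and at most 12, crops included, and the job is handed in when it is done.

```bash
ls; mkdir -p pics
python3 - <<'E'
from rig import bot, vision
import cv2,numpy as np
print(bot.hold_point_z, bot.read_state())
for n in("scene","top"):
    p,d=vision.capture(n); cv2.imwrite(f"pics/{n}0.png",p[:,:,::-1]); np.save(f"pics/{n}0.npy",d)
    m=vision.camera_model(n); print(n,np.round(m["intrinsics"],1).tolist(),np.round(m["camera_from_world"],4).tolist())
E
```

```text
pics
0.0187 {'time_s': 0.0, 'joint_positions': array([-7.92686324e+01,  3.02790902e+01,  8.21578074e+01, -3.25428898e-04,
        6.76866537e+01, -1.02269007e+01]), 'qvel': array([ 0.05629265,  0.01662663, -0.03961861,  0.02503883,  0.00462516,
       -0.01574242]), 'tau': array([-1.37062848e-04, -4.40046716e+01, -1.76591885e+01,  6.31449977e-02,
        5.82783530e-02, -1.60531031e-04]), 'position': array([ 0.22344607, -0.58290646,  0.22156239]), 'tcp_rot': array([[ 9.33840502e-01,  3.57689463e-01, -4.06689607e-04],
       [ 3.57689495e-01, -9.33838177e-01,  2.11768474e-03],
       [ 3.77691237e-04, -2.12304838e-03, -9.99997675e-01]]), 'force': array([ 0.262122  ,  0.56588808, -0.59690612]), 'moment': array([ 0.01621517, -0.01082292, -0.0048257 ]), 'opening': 0.9984366911979544}
scene [[398.8, 0.0, 255.3], [0.0, 398.8, 193.0], [0.0, 0.0, 1.0]] [[0.7998, 0.6001, 0.0136, -0.5368], [0.4557, -0.5922, -0.6646, -0.1823], [-0.3907, 0.5377, -0.7471, 1.3165], [0.0, 0.0, 0.0, 1.0]]
top [[360.0, 0.0, 257.2], [0.0, 360.0, 187.7], [0.0, 0.0, 1.0]] [[0.0293, -0.9995, -0.0147, 0.0391], [-0.9936, -0.0275, -0.1099, 0.5971], [0.1094, 0.0178, -0.9938, 1.2256], [0.0, 0.0, 0.0, 1.0]]
```

Run:
```python
import cv2,numpy as np
a=cv2.imread("pics/scene0.png");b=cv2.imread("pics/top0.png")
cv2.imwrite("pics/both0.png",np.vstack([cv2.resize(a,(400,300)),cv2.resize(b,(400,300))]))
```

```text
(no output)
```

View pics/top0.png

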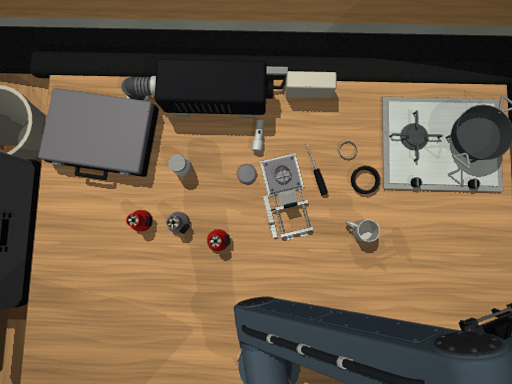

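View pics/scene0.png

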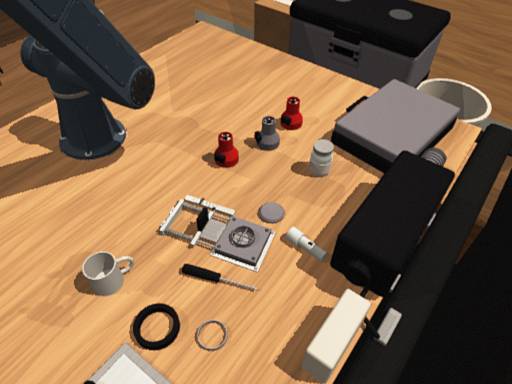

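The top view shows the grey hood at (178,222) between two red look-alikes at (139,220) and (218,240). The outlet plate is at about (283,174), with its slide and grip at about (290,205), towards the robot. The scene view shows the hood at (268,132), the plate at (243,238) and the black grip at (203,218).

```bash
cat > h.py <<'E'
from rig import bot, vision
import cv2,numpy as np
def ray(m,uv):
    K=np.array(m["intrinsics"]);T=np.array(m["camera_from_world"]);R=T[:3,:3];t=T[:3,3]
    d=R.T@np.linalg.solve(K,[uv[0],uv[1],1.]); return -R.T@t,d
def onz(m,uv,z):
    c,d=ray(m,uv); return c+d*(z-c[2])/d[2]
def tri(m1,a,m2,b):
    c1,d1=ray(m1,a);c2,d2=ray(m2,b);s=np.linalg.lstsq(np.c_[d1,-d2],c2-c1,rcond=None)[0]
    p,q=c1+s[0]*d1,c2+s[1]*d2; return (p+q)/2,np.linalg.norm(p-q)
def proj(m,P):
    T=np.array(m["camera_from_world"]);q=np.array(m["intrinsics"])@(T[:3,:3]@np.array(P)+T[:3,3]); return q[:2]/q[2]
def totool(v):
    return np.round(1000*bot.read_state()["tcp_rot"].T@np.array(v),1)
def snap(n,name):
    m=vision.camera_model(n);p,d=vision.capture(n);cv2.imwrite(f"pics/{name}.png",p[:,:,::-1])
    import pickle;pickle.dump((m,p,d,bot.read_state()),open(f"pics/{name}.pkl","wb"));return m,p,d
E
python3 - <<'E'
from h import *
s,t=vision.camera_model("scene"),vision.camera_model("top")
print("hood top",tri(t,(177.5,218),s,(269,118)),onz(t,(177.5,218),.096))
print("seat",tri(t,(283,174),s,(243,237)),onz(t,(283,174),.04))
g=tri(t,(291,205),s,(204,209));print("grip",g,onz(t,(291,205),.07))
print(onz(t,(218,238),.09),onz(t,(139,220),.09),"cover",onz(t,(247,174),.016),"jar",onz(t,(179,163),.1))
E
python3 - <<'E'
import cv2
a=cv2.imread("pics/top0.png")[140:260,120:330]
b=cv2.imread("pics/scene0.png")[180:280,150:290]
import numpy as np
a=cv2.resize(a,None,fx=3.5,fy=3.5,interpolation=cv2.INTER_CUBIC)
cv2.imwrite("pics/c1.png",a)
E
```

```text
hood top (array([0.4828141 , 0.31179732, 0.11957183]), np.float64(0.006492686788230326)) [0.48085721 0.31513468 0.096     ]
seat (array([ 0.64976518, -0.03072324,  0.02782891]), np.float64(0.006922584149655991)) [ 0.64543253 -0.03248339  0.04      ]
grip (array([ 0.53957496, -0.05461904,  0.08217871]), np.float64(0.012440312698298225)) [ 0.53608961 -0.06008433  0.07      ]
[0.41928462 0.17931001 0.09      ] [0.47065015 0.44442858 0.09      ] cover [0.64557621 0.09426324 0.016     ] jar [0.66414831 0.31900488 0.1       ]
```

```bash
python3 -m inch '[[87,470,-388,-80,0],[87,470,-388,-80,0],[87,470,-388,-80,0],[87,470,-388,-80,0],[87,470,-388,-80,0],[87,470,-388,-80,0],[87,470,-388,-80,0],[87,470,-388,-80,0]]'
python3 - <<'E'
from h import *
s=bot.read_state();p=s["position"];print(p,s["time_s"],totool(np.array([.52,-.05,.30])-p))
E
```

```text
time_s: 0.9
position: [0.4191, -0.2363, 0.2747]
tcp_rot: [[0.934, 0.357, -0.001], [0.357, -0.934, 0.002], [0.0, -0.002, -1.0]]
force: [1.1, -0.6, -0.2]
opening: 0.999
[ 0.41911345 -0.23633049  0.27465777] 0.9 [ 160.8 -138.   -25. ]
```

View pics/c1.png

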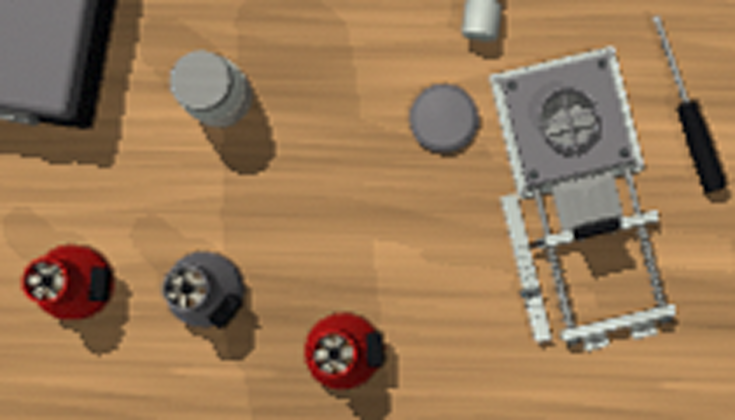

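The crop shows the grey hood's head top at about (187,287), with its pod to the lower right. The slide's pointer is at (540,243) beside the scale strip, and a dark clip sits at about (530,293).

```bash
python3 -m inch '[[87,160,-138,-60,0],[87,160,-138,-60,0],[87,160,-138,-60,0],[87,160,-138,-60,0],[87,160,-138,-60,0],[87,160,-138,-60,0],[87,160,-138,-60,0]]'
python3 - <<'E'
from h import *
m,p,d=snap("wrist","w1");c,dd=ray(m,(256,192));print(c,dd,bot.read_state()["position"],np.round(m["intrinsics"],1).tolist())
print([proj(m,q) for q in ([.6475,-.0316,.03],[.538,-.057,.07],[.481,.315,.096])])
cv2.imwrite("pics/w1b.png",cv2.resize(p[:,:,::-1],(768,576)))
E
```

```text
time_s: 1.6
position: [0.5187, -0.0503, 0.3344]
tcp_rot: [[0.934, 0.358, -0.002], [0.358, -0.934, 0.002], [-0.001, -0.003, -1.0]]
force: [-0.3, -0.7, -0.4]
opening: 1.001
[ 0.58305699 -0.0262349   0.49628111] [-0.25160781 -0.10755775 -0.96212641] [ 0.51841003 -0.05086671  0.33424976] [[286.7, 0.0, 252.6], [0.0, 286.7, 186.1], [0.0, 0.0, 1.0]]
[array([271.73183671,  71.40117252]), array([261.60226716, 147.91716664]), array([-14.04017811,  89.61978109])]
```

View pics/w1b.png

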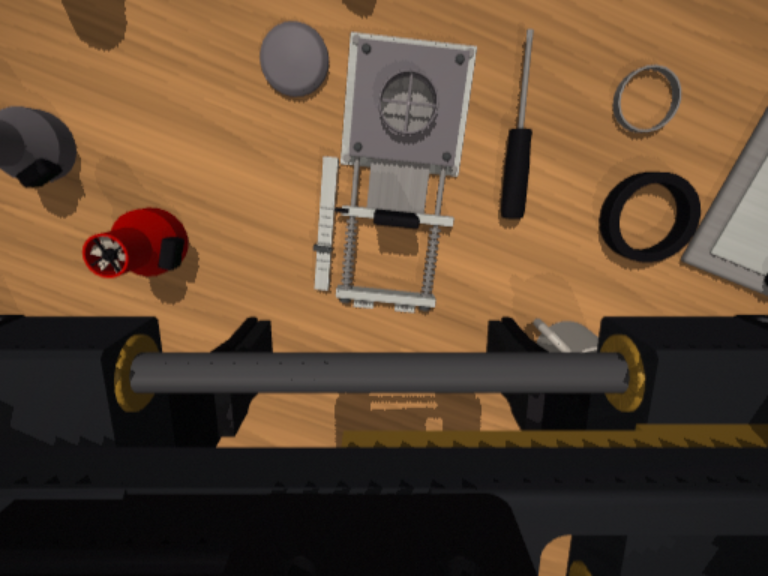

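The wrist view (at 2x) shows the plate centre at about (410,103), the grip at (397,219), the pointer at (343,211), the clip at (322,247) and the cover at (295,60). The hood is at the left edge.

```bash
cat >> h.py <<'E'
import pickle
def cloud(name):
    m,p,d,s=pickle.load(open(f"pics/{name}.pkl","rb"));K=m["intrinsics"];T=np.array(m["camera_from_world"])
    v,u=np.mgrid[:384,:512];q=np.stack([(u-K[0][2])/K[0][0]*d,(v-K[1][2])/K[1][1]*d,d],-1)
    W=(q-T[:3,3])@T[:3,:3];W[d==0]=np.nan;return m,p,W
E
python3 - <<'E'
from h import *
m,p,W=cloud("w1")
r=lambda u0,u1,v0,v1:W[v0:v1,u0:u1].reshape(-1,3)
R=r(170,242,14,92);z=R[:,2]
print("zhist",np.histogram(z,bins=np.arange(-.004,.06,.004)))
pl=R[(z>.018)&(z<.031)];
rect=cv2.minAreaRect((pl[:,:2]*1000).astype(np.float32));print("plate",rect,np.median(pl[:,2]))
co=R[(z>.035)&(z<.05)];print("collar",len(co),cv2.minEnclosingCircle((co[:,:2]*1000).astype(np.float32)),np.median(co[:,2]) if len(co) else 0)
G=r(183,216,98,118);g=G[G[:,2]>.05];print("grip",len(g),g.min(0),g.max(0),np.median(g,0))
print("grip top", cv2.minAreaRect((g[g[:,2]>g[:,2].max()-.006][:,:2]*1000).astype(np.float32)))
for n,uv in dict(pointer=(171.5,105.5),clip=(161,123.5),plateBR=(229.5,88),stripTop=(164,79)).items(): print(n,W[int(uv[1]),int(uv[0])],onz(m,uv,.024))
E
python3 - <<'E'
import cv2
a=cv2.imread("pics/w1.png")[70:160,150:240]
cv2.imwrite("pics/w1c.png",cv2.resize(a,None,fx=6,fy=6,interpolation=cv2.INTER_CUBIC))
E
```

```text
zhist (array([1705, 1504,  239,  330, 1229,  199,  226,  161,    0,    0,    0,
          0,    0,    0,    0]), array([-0.004,  0.   ,  0.004,  0.008,  0.012,  0.016,  0.02 ,  0.024,
        0.028,  0.032,  0.036,  0.04 ,  0.044,  0.048,  0.052,  0.056]))
plate ((632.8054809570312, 57.841590881347656), (92.19735717773438, 83.97486114501953), 20.468673706054688) 0.023773669888329414
collar 0 ((0.0, 0.0), 0.0) 0Traceback (most recent call last):
  File "<stdin>", line 9, in <module>
    return umr_minimum(a, axis, None, out, keepdims, initial, where)
ValueError: zero-size array to reduction operation minimum which has no identity
```

View pics/w1c.png

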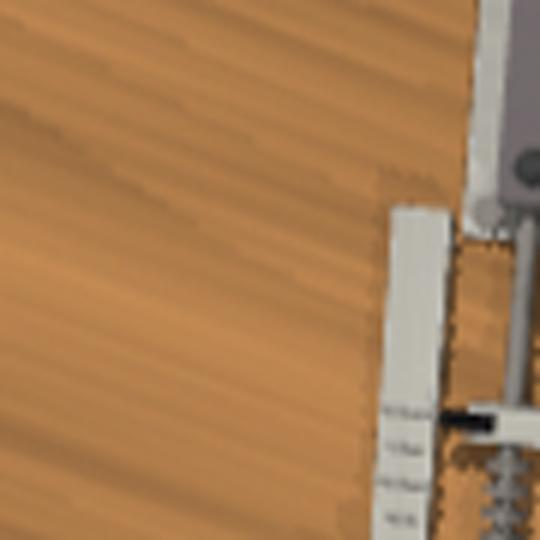

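The crop missed because the picture was scaled 1.5x, not 2x. It does show the pointer tip at full-image pixel (223.3,139.7). I'll redo the numbers with the right scale.

```bash
python3 - <<'E'
from h import *
m,p,W=cloud("w1")
r=lambda u0,u1,v0,v1:W[v0:v1,u0:u1].reshape(-1,3)
R=r(226,320,18,120);z=R[:,2]
print("zhist",np.histogram(z,bins=np.arange(-.004,.06,.004))[0])
pl=R[(z>.019)&(z<.029)];
rect=cv2.minAreaRect((pl[:,:2]*1000).astype(np.float32));print("plate",rect,np.median(pl[:,2]))
co=R[(z>.034)&(z<.05)];print("collar",len(co),cv2.minEnclosingCircle((co[:,:2]*1000).astype(np.float32)),np.median(co[:,2]) if len(co) else 0)
G=r(240,290,130,160);g=G[G[:,2]>.045];print("grip",len(g),g.min(0),g.max(0),np.median(g,0))
print("grip top", cv2.minAreaRect((g[g[:,2]>g[:,2].max()-.006][:,:2]*1000).astype(np.float32)))
for n,uv in dict(pointer=(224,139.7),clip=(215,165),strip=(218,110)).items(): print(n,W[int(uv[1]),int(uv[0])],onz(m,uv,.024))
H=r(0,52,65,130);h=H[H[:,2]>.09];print("hood",len(h),h.min(0),h.max(0))
E
python3 - <<'E'
import cv2
a=cv2.imread("pics/w1.png")[15:215,195:320]
cv2.imwrite("pics/w1c.png",cv2.resize(a,None,fx=3,fy=3,interpolation=cv2.INTER_CUBIC))
E
python3 -m inch '[[87,0,0,0,0]]'|head -1
```

```text
zhist [1153 1583  560    8 1338  126 2296 2079   35  156  152   62    0    0
    0]
plate ((650.8902587890625, -29.883216857910156), (112.37332916259766, 112.07527160644531), 15.113052368164062) 0.023939666307216233
collar 340 ((650.83349609375, -30.08511734008789), 29.9888858795166) 0.037973876761218064
grip 292 [ 0.52947822 -0.08240153  0.04542655] [ 0.55066803 -0.03698765  0.07383499] [ 0.54103952 -0.05914149  0.07125275]
grip top ((539.976318359375, -60.08531188964844), (11.851006507873535, 45.34115982055664), 15.578590393066406)
pointer [0.52465177 0.00227451 0.02454073] [0.52351669 0.00192647 0.024     ]
clip [0.47778451 0.00210043 0.02032472] [0.47859742 0.00188163 0.024     ]
strip [0.56386753 0.02774963 0.01370183] [0.56427703 0.02659761 0.024     ]
time_s: 1.75Traceback (most recent call last):
  File "<stdin>", line 12, in <module>
    return umr_minimum(a, axis, None, out, keepdims, initial, where)
ValueError: zero-size array to reduction operation minimum which has no identity
```

View pics/w1c.png

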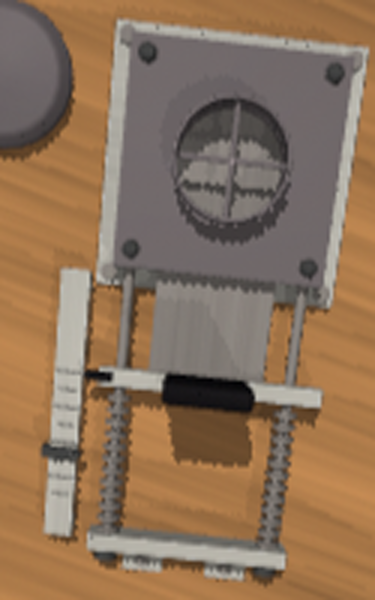

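The plate measures 112.4 x 112.1 mm with its top at z 0.024, and the collar is 60 mm across. The seat is at (0.651,-0.030) with yaw 15.1°. The grip is at (0.540,-0.060) with its top at z 0.074. All of this agrees with the given sizes. The crop shows the pointer tip at full-image (224,140) and the clip at about (222,166). Next, the hood.

```bash
python3 -m inch '[[87,10,-360,0,0.1],[87,10,-360,0,0.1],[87,10,-360,0,0.1],[87,10,-360,0,0.1],[87,10,-360,0,0.1],[87,10,-360,0,0.1],[87,10,-360,0,0.1],[87,10,-360,0,0.1]]'
python3 - <<'E'
from h import *
m,p,W=cloud("w1")
a=onz(m,(224,140),.0245);b=onz(m,(221.7,166),.0245);c,s=np.cos(np.radians(15.1)),np.sin(np.radians(15.1))
print("pull estimate",a,b,(a-b)[:2]@[c,s])
m,p,d=snap("wrist","w2")
m,p,W=cloud("w2");s=W[...,2];k=(s>.088)&(s<.11)
n,l,st,ce=cv2.connectedComponentsWithStats(k.astype(np.uint8))
for i in range(1,n):
    if st[i,4]>30:
        q=W[l==i];print(st[i],np.median(q,0),q.max(0)[2],cv2.minEnclosingCircle((q[:,:2]*1000).astype(np.float32)),p[l==i].mean(0))
E
```

```text
time_s: 2.55
position: [0.3969, 0.2907, 0.3345]
tcp_rot: [[0.965, 0.264, -0.006], [0.264, -0.965, 0.003], [-0.005, -0.005, -1.0]]
force: [-0.3, -0.7, 0.0]
opening: 0.996
pull estimate [0.52312203 0.00173353 0.0245    ] [ 0.48113542 -0.0091525   0.0245    ] 0.04337278110583785
[124  53  35  36 582] [0.47285261 0.46525842 0.09428846] 0.0979819405083026 ((472.5736083984375, 464.4827575683594), 22.189163208007812) [99.5790378  25.81443299 20.99656357]
[222  84  33  34 396] [0.47042647 0.33131802 0.09513166] 0.09807356654146095 ((469.5394287109375, 331.23297119140625), 21.80443572998047) [80.41414141 74.04040404 73.08333333]
[309 154  32  31 436] [0.41204438 0.18914002 0.09465356] 0.09792108216318188 ((412.5147705078125, 188.89678955078125), 22.026538848876953) [111.40825688  26.83256881  21.66513761]
[359 379  14   5  44] [ 0.06553886 -0.00375865  0.09165752] 0.09667785289059366 ((64.29983520507812, -8.236589431762695), 14.31950855255127) [33.77272727 39.43181818 44.65909091]
```

View pics/w2.png

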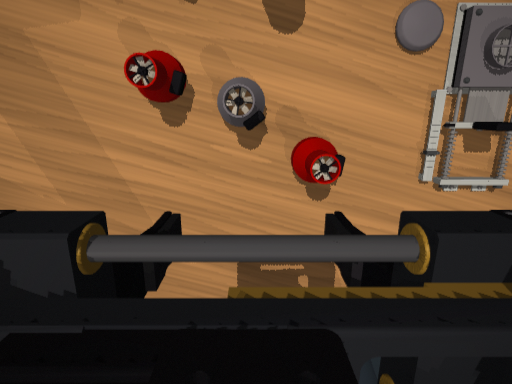

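Pixel (240,99) is the grey hood's head. It sits at (0.4695,0.3312), 21.8 mm in radius with its top at 0.097, so the sizes fit. I'm moving above it.

```bash
python3 -m inch '[[87,81,-20,0,0],[87,81,-20,50,0],[87,81,-20,100,0],[87,81,-20,150,0],[87,81,-20,190,0],[87,81,-20,190,0],[87,81,-20,190,0]]'
python3 - <<'E'
from h import *
m,p,d=snap("wrist","w3")
m,p,W=cloud("w3");s=W[...,2];k=(s>.085)&(s<.11);k[:,:]&=np.hypot(W[...,0]-.4695,W[...,1]-.331)<.04
q=W[k];print(k.sum(),q.max(0) if k.sum() else 0,cv2.minEnclosingCircle((q[:,:2]*1000).astype(np.float32)) if k.sum() else 0)
st=bot.read_state();print(st["position"],proj(m,[.4695,.3312,.096]),totool(np.array([.4695,.3312,.0565])-st["position"]))
E
```

```text
time_s: 3.3
position: [0.4702, 0.3293, 0.144]
tcp_rot: [[0.965, 0.261, -0.007], [0.261, -0.965, 0.002], [-0.007, -0.003, -1.0]]
force: [0.4, -0.1, 0.1]
opening: 1.0
1980 [0.4921663  0.35312613 0.09751612] ((470.0966491699219, 331.0923156738281), 22.11801528930664)
[0.47148033 0.33037413 0.14590702] [249.69674181 203.25632355] [-1.5 -0.9 89.4]
```

```bash
python3 -m inch '[[87,-1,-1,30,0],[87,-1,-1,60,0],[87,-1,-1,78,0],[87,-1,-1,87,0],[87,-1,-1,87,0]]' | sed -n '2,5p'
python3 - <<'E'
from h import *
st=bot.read_state();print(st["position"],totool(np.array([.470,.3311,.0565])-st["position"]))
E
```

```text
position: [0.4715, 0.3317, 0.0605]
tcp_rot: [[0.965, 0.261, 0.0], [0.261, -0.965, 0.005], [0.001, -0.005, -1.0]]
force: [-0.9, -0.1, -0.3]
opening: 1.002
[0.47148313 0.331692   0.06052456] [-1.6  0.2  4. ]
```

```bash
python3 -m inch '[[87,-1,0,3,0],[60,-1,0,3,0],[40,-1,0,3,0],[40,-1,0,3,0],[40,-1,0,3,0],[40,-1,0,3,0],[40,-1,0,3,0],[40,-1,0,3,0]]'
```

```text
time_s: 4.65
position: [0.4705, 0.3315, 0.0575]
tcp_rot: [[0.965, 0.261, 0.0], [0.261, -0.965, 0.005], [0.001, -0.005, -1.0]]
force: [-0.3, -0.2, 1.3]
opening: 0.627
```

```bash
python3 -m inch '[[40,0,0,0,0],[40,0,0,0,0],[40,0,0,0,0],[40,0,0,0,0],[40,0,0,0,0],[40,0,0,0,0]]'
```

```text
time_s: 5.25
position: [0.4706, 0.3315, 0.0576]
tcp_rot: [[0.965, 0.261, 0.0], [0.261, -0.965, 0.005], [0.002, -0.005, -1.0]]
force: [0.4, -0.4, 1.0]
opening: 0.623
```

The opening reads 0.62 where I expected about 0.51. I'll lift slowly and look.

```bash
python3 -m inch '[[40,0,0,-3,0],[40,0,0,-10,0],[40,0,0,-20,0],[40,0,0,-30,0],[40,0,0,-30,0],[40,0,0,-30,0]]'
python3 - <<'E'
from h import *
m,p,d=snap("wrist","w4");snap("scene","s4")
q,_,_,_=pickle.load(open("pics/s4.pkl","rb"));a=cv2.imread("pics/s4.png")[80:200,200:340]
cv2.imwrite("pics/v4.png",np.hstack([cv2.imread("pics/w4.png"),cv2.resize(a,(280,384))[:384]]))
E
```

```text
time_s: 5.85
position: [0.4708, 0.3315, 0.0882]
tcp_rot: [[0.965, 0.261, 0.001], [0.261, -0.965, 0.006], [0.003, -0.005, -1.0]]
force: [0.8, -0.5, -2.7]
opening: 0.624
```

View pics/v4.png

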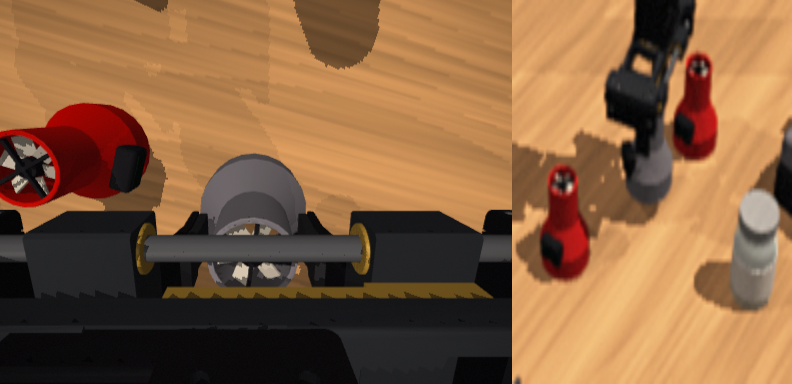

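The wrist view shows the grey head held between the pads at (252,260), and the scene crop shows the hood lifted clear. So the opening scale simply isn't linear. I'll carry it over.

```bash
python3 -m inch '[[40,0,0,-40,0],[40,0,0,-85,0],[40,15,75,-90,0],[40,25,123,-90,0],[40,34,170,-90,0],[40,43,216,-90,0],[40,52,262,-90,0],[40,61,308,-90,0]]'
python3 - <<'E'
from h import *
m,p,W=cloud("w4");k=(np.hypot(W[...,0]-.4708,W[...,1]-.3315)<.03)&(W[...,2]>.11)&(W[...,2]<.135)
k[:,300:]=0; q=W[k];print(k.sum(),np.percentile(q,[2,50,98],axis=0))
st=bot.read_state();print(totool(np.array([.651,-.030,.178])-st["position"]))
E
```

```text
time_s: 6.75
position: [0.6036, 0.0602, 0.1756]
tcp_rot: [[0.965, 0.261, -0.001], [0.261, -0.965, 0.005], [-0.0, -0.005, -1.0]]
force: [0.9, 1.3, -1.7]
opening: 0.623
3663 [[0.45187574 0.31134932 0.11097884]
 [0.4667585  0.3328249  0.12047682]
 [0.49213194 0.35641273 0.12826896]]
[22.3 99.5 -3. ]
```

```bash
python3 -m inch '[[40,12,48,0,0],[40,18,80,0,0],[40,22,99,0,0],[40,22,99,0,0],[40,22,99,0,0],[40,22,99,0,0]]'
python3 - <<'E'
from h import *
snap("wrist","w5");m,p,W=cloud("w5")
st=bot.read_state();P=st["position"];print(P,totool(np.array([.651,-.030,.083])-P))
R=W[(W[...,2]>.019)&(W[...,2]<.029)&(np.hypot(W[...,0]-.651,W[...,1]+.03)<.085)]
print(len(R), cv2.minAreaRect((R[:,:2]*1000).astype(np.float32)) if len(R) else 0)
k=(np.hypot(W[...,0]-P[0],W[...,1]-P[1])<.045)&(W[...,2]>.1)&(W[...,2]<.23)
v,u=np.nonzero(k);hist=np.histogram(W[...,2][k],bins=np.arange(.1,.24,.01))[0];print(hist)
for z0,z1 in((.122,.142),(.205,.222)):
    q=W[k&(W[...,2]>z0)&(W[...,2]<z1)];print(z0,len(q),cv2.minEnclosingCircle((q[:,:2]*1000).astype(np.float32)) if len(q) else 0)
E
```

```text
time_s: 7.35
position: [0.6493, -0.0275, 0.1747]
tcp_rot: [[0.965, 0.263, -0.004], [0.263, -0.965, 0.006], [-0.002, -0.007, -1.0]]
force: [-0.0, 0.1, -1.7]
opening: 0.623
[ 0.64955313 -0.02746904  0.17489844] [ 0.8  3.4 91.9]
4150 ((665.175048828125, -26.18274688720703), (82.403564453125, 112.52078247070312), 14.684915542602539)
[   0   22  138  149 1127 1595 1287  455  691  993 2198 1483  883]
0.122 298 ((651.0905151367188, -27.38880157470703), 36.926429748535156)
0.205 2390 ((659.8450927734375, -25.01880645751953), 38.20265579223633)
```

View pics/w5.png

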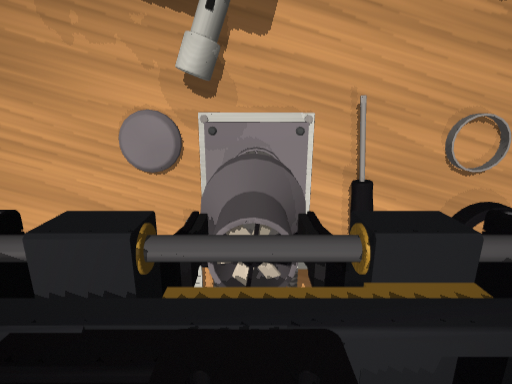

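The wrist view shows the held skirt centred between the plate's side edges, with the plate spanning u 201–313 and the skirt 203–305. The seat re-measures at (0.651,-0.030). Lowering in stages.

```bash
python3 -m inch '[[40,1,3,15,0],[40,1,3,40,0],[40,1,3,60,0],[40,1,3,65,0],[40,1,3,65,0],[40,1,3,65,0]]'
python3 - <<'E'
from h import *
P=bot.read_state()["position"];print(P,totool(np.array([.651,-.030,.0816])-P))
E
```

```text
time_s: 8.0
position: [0.6517, -0.0295, 0.1104]
tcp_rot: [[0.965, 0.264, -0.002], [0.264, -0.965, 0.006], [-0.0, -0.006, -1.0]]
force: [-0.2, 0.7, -1.5]
opening: 0.625
[ 0.65168511 -0.02948451  0.11040982] [-0.8  0.5 28.8]
```

```bash
python3 -m inch '[[40,-1,0,8,0],[40,-1,0,16,0],[40,-1,0,21,0],[40,-1,0,24,0],[40,-1,0,25,0],[40,-1,0,26,0],[40,-1,0,26,0]]'
```

```text
time_s: 8.7
position: [0.6508, -0.0296, 0.0844]
tcp_rot: [[0.965, 0.264, -0.002], [0.264, -0.965, 0.006], [-0.0, -0.006, -1.0]]
force: [-1.4, 0.0, -1.7]
opening: 0.63
```

```bash
python3 -m inch '[[40,0,0,1,0],[40,0,0,1,0],[40,0,0,2,0],[40,0,0,2,0]]'; python3 -m inch '[[40,0,0,0.5,0],[40,0,0,1,0],[40,0,0,1,0]]'
```

```text
time_s: 9.1
position: [0.6507, -0.0296, 0.0823]
tcp_rot: [[0.965, 0.264, -0.002], [0.264, -0.965, 0.006], [-0.0, -0.006, -1.0]]
force: [-0.3, 0.1, -2.0]
opening: 0.625
time_s: 9.4
position: [0.6508, -0.0295, 0.0816]
tcp_rot: [[0.965, 0.264, -0.001], [0.264, -0.965, 0.006], [0.0, -0.006, -1.0]]
force: [-0.3, 0.3, -0.3]
opening: 0.622
```

```bash
python3 -m inch '[[40,0,0,0.5,0],[40,0,0,0.7,0],[40,0,0,0.7,0]]'
```

```text
time_s: 9.7
position: [0.6509, -0.0296, 0.0815]
tcp_rot: [[0.965, 0.264, -0.001], [0.264, -0.965, 0.006], [0.0, -0.006, -1.0]]
force: [-2.3, 0.1, 4.3]
opening: 0.626
```

Contact shows as about +6 N, so the rim is on the plate. Releasing.

```bash
python3 -m inch '[[60,0,0,0,0],[75,0,0,0,0],[87,0,0,0,0],[87,0,0,0,0],[87,0,0,0,0],[87,0,0,0,0],[87,0,0,0,0],[87,0,0,0,0]]'; python3 -m inch '[[87,0,0,0,0],[87,0,0,-10,0],[87,0,0,-30,0],[87,0,0,-60,0],[87,0,0,-75,0],[87,0,0,-75,0],[87,0,0,-75,0]]'
```

```text
time_s: 10.5
position: [0.6509, -0.0296, 0.0815]
tcp_rot: [[0.965, 0.264, -0.001], [0.264, -0.965, 0.006], [0.0, -0.006, -1.0]]
force: [-0.4, -0.3, 0.1]
opening: 0.999
time_s: 11.2
position: [0.6507, -0.0299, 0.1565]
tcp_rot: [[0.965, 0.264, -0.001], [0.264, -0.965, 0.006], [0.0, -0.006, -1.0]]
force: [-0.9, -0.3, -0.8]
opening: 0.999
```

```bash
python3 -m inch '[[87,0,0,-30,0],[87,-30,0,-44,0],[87,-80,0,-44,0],[87,-130,0,-44,0],[87,-175,0,-44,0],[87,-175,0,-44,0],[87,-175,0,-44,0],[87,-175,0,-44,0]]'
python3 - <<'E'
from h import *
m,p,d=snap("wrist","w6");print([proj(m,q) for q in([.651,-.03,.12],[.54,-.06,.0735],[.5235,.0019,.0245],[.481,-.009,.0245])])
m,p,W=cloud("w6");z=W[...,2]
k=(z>.112)&(z<.13)&(np.hypot(W[...,0]-.651,W[...,1]+.03)<.05);q=W[k];print("hood",len(q),cv2.minEnclosingCircle((q[:,:2]*1000).astype(np.float32)),np.percentile(q[:,2],[5,50,95]))
k=(z>.066)&(z<.08)&(np.hypot(W[...,0]-.54,W[...,1]+.06)<.035);g=W[k];print("grip",len(g),cv2.minAreaRect((g[:,:2]*1000).astype(np.float32)),g[:,2].max())
E
```

```text
time_s: 12.0
position: [0.4831, -0.0766, 0.2001]
tcp_rot: [[0.965, 0.264, -0.0], [0.264, -0.965, 0.005], [0.001, -0.005, -1.0]]
force: [0.8, -0.3, 0.0]
opening: 0.998
[array([251.98051119, -39.44859329]), array([251.9143732 , 121.17560651]), array([196.42822715, 119.38182034]), array([197.6277293 , 157.32667375])]
hood 4 ((628.7572021484375, -35.259864807128906), 1.5380364656448364) [0.11215659 0.11247439 0.11294847]
grip 581 ((539.8543701171875, -59.588294982910156), (11.777524948120117, 44.950164794921875), 15.354999542236328) 0.07366318872512931
```

View pics/w6.png

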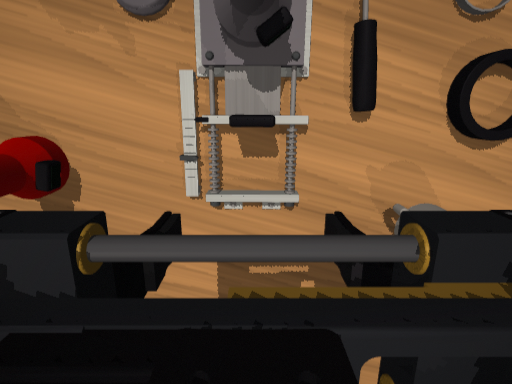

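The wrist view shows the hood on the plate, the grip at (252,121), the pointer tip at about (196,120) and the clip at (180–199,157). I'll work out the pull distance by dark masks.

```bash
cat >> h.py <<'E'
X=np.array([np.cos(np.radians(15.1)),np.sin(np.radians(15.1))]);Y=np.array([-X[1],X[0]]);S=np.array([.651,-.030])
def dark(name,thr=70,y0=.04,y1=.10):
    m,p,W=cloud(name);g=cv2.cvtColor(p,cv2.COLOR_RGB2GRAY)
    a=(W[...,:2]-S)@X;b=(W[...,:2]-S)@Y
    k=(g<thr)&(b>y0)&(b<y1)&(a>-.2)&(a<-.09)&(W[...,2]>.012)&(W[...,2]<.05)
    n,l,st,ce=cv2.connectedComponentsWithStats(k.astype(np.uint8))
    for i in range(1,n):
        if st[i,4]>=6:
            q=l==i;print(st[i],np.round(ce[i],1),"along",np.round(np.median(a[q])*1000,1),"lat",np.round([b[q].min()*1000,b[q].max()*1000],1),"z",np.round(np.percentile(W[q][:,2],[10,50,90])*1000,1))
E
python3 - <<'E'
from h import *
for n in("w1","w6"):
    for t in (60,90): print(n,t);dark(n,t)
E
```

```text
w1 60
[223 138   9   4  25] [227.1 139.8] along -114.6 lat [52.5 65.8] z [21.9 22.7 23.9]
w1 90
[237 130   1   6   6] [237.  132.5] along -101.7 lat [44.1 44.7] z [13.7 14.8 16.2]
[223 138   9   4  28] [226.8 139.9] along -114.7 lat [52.5 65.8] z [21.6 22.4 23.9]
[235 144   3   5   7] [236.1 145.9] along -124.0 lat [42.  45.6] z [13.4 15.4 22.3]
[235 153   3   5   6] [235.5 155.2] along -139.7 lat [40.8 44.6] z [14.6 15.8 17.7]
[209 163  13   6  50] [214.6 165.6] along -160.0 lat [66.2 87.2] z [14.6 19.7 20.6]
[234 165   3   5   6] [234.5 167.2] along -160.4 lat [40.7 44.5] z [14.9 15.9 17.6]
[233 173   3   8  14] [233.9 176.9] along -176.4 lat [40.6 45. ] z [13.  15.8 16.7]
[232 185   3   5   7] [232.9 187.1] along -195.4 lat [40.9 44.8] z [15.1 16.6 17.8]
w6 60
[195 117  13   6  60] [200.6 119.4] along -114.4 lat [52.2 66.2] z [21.5 22.3 23.1]
[192 156   6   3   8] [195.  156.5] along -158.2 lat [66.4 72.3] z [16.1 19.3 20.9]
[187 160   7   1   7] [190. 160.] along -162.6 lat [70.9 78.5] z [19.7 20.  21.3]
w6 90
[214  98   1  17  17] [214. 106.] along -99.7 lat [44.3 45. ] z [14.4 15.5 16.1]
[194 117  14   6  70] [200.7 119.2] along -114.4 lat [51.8 68.2] z [21.5 22.4 23.5]
[210 124   9  11  27] [214.6 127.9] along -125.0 lat [40.8 50.2] z [14.  15.9 18.2]
[214 135   6  47 107] [216.6 158.6] along -163.1 lat [40.5 46.5] z [14.1 16.2 18.5]
[180 155  18   7  94] [188.2 157.8] along -160.2 lat [66.4 87. ] z [15.4 19.9 20.9]
[215 183   5   7  15] [216.7 186. ] along -195.7 lat [41.1 46.2] z [15.5 16.7 17.1]
```

The pointer is at -114.5 mm along the pull and the clip at -160.1 mm, from two views, so the pull is about 45.5 mm. Grasping the grip across its 46 mm width keeps the gripper body clear of the hood.

```bash
python3 -m inch '[[87,40,-1,20,0],[87,59,-1,60,0],[87,59,-1,95,0],[87,59,-1,110,0],[87,59,-1,110,0],[87,59,-1,110,0]]'
python3 - <<'E'
from h import *
P=bot.read_state()["position"];print(P,totool(np.array([.540,-.0598,.0355])-P))
E
```

```text
time_s: 12.65
position: [0.541, -0.0592, 0.0899]
tcp_rot: [[0.964, 0.265, -0.0], [0.265, -0.964, 0.005], [0.001, -0.005, -1.0]]
force: [-0.1, -0.2, 0.9]
opening: 1.002
[ 0.54095647 -0.05917134  0.08987943] [-1.2  0.6 54.4]
```

```bash
python3 -m inch '[[87,-1,1,20,0],[87,-1,1,38,0],[87,-1,1,48,0],[87,-1,1,54,0],[87,-1,1,54,0]]';python3 -m inch '[[60,0,0,0,0],[40,0,0,0,0],[40,0,0,0,0],[40,0,0,0,0],[40,0,0,0,0],[40,0,0,0,0],[40,0,0,0,0],[40,0,0,0,0]]'
```

```text
time_s: 13.15
position: [0.5406, -0.0602, 0.036]
tcp_rot: [[0.964, 0.265, 0.0], [0.265, -0.964, 0.005], [0.002, -0.005, -1.0]]
force: [0.2, 0.3, -0.1]
opening: 0.999
time_s: 13.95
position: [0.5403, -0.0594, 0.036]
tcp_rot: [[0.965, 0.264, -0.0], [0.264, -0.965, 0.007], [0.001, -0.006, -1.0]]
force: [0.6, 4.0, 1.6]
opening: 0.526
```

The opening reads 0.526, about 46 mm, so the grip is held. Pulling slowly.

```bash
python3 -m inch '[[40,-3,-0.5,0,0],[40,-8,-0.5,0,0],[40,-14,-0.5,0,0],[40,-20,-0.5,0,0],[40,-27,-0.5,0,0],[40,-34,-0.5,0,0],[40,-40,-0.5,0,0],[40,-42,-0.5,0,0]]';python3 - <<'E'
from h import *
P=bot.read_state()["position"];print(P,(P[:2]-[.5403,-.0594])@X*1000)
snap("wrist","w7")
for t in(60,90): print(t);dark("w7",t)
E
```

```text
time_s: 14.75
position: [0.5023, -0.0696, 0.0361]
tcp_rot: [[0.965, 0.262, 0.006], [0.262, -0.965, 0.007], [0.007, -0.005, -1.0]]
force: [6.9, 7.9, -3.5]
opening: 0.524
[ 0.50231626 -0.06962413  0.03605761] -39.33569241328568
60
[183 125   1   6   6] [183.  127.5] along -95.2 lat [44.1 44.6] z [13.  13.8 14.8]
[184 142   1  10  10] [184.  146.5] along -107.2 lat [44.2 44.7] z [13.2 14.  14.2]
[185 160   1  10  10] [185.  164.5] along -118.8 lat [44.  44.5] z [13.8 14.3 14.9]
[186 182   1   6   6] [186.  184.5] along -132.2 lat [44.  44.4] z [14.3 14.8 15.2]
[187 196   1  10  10] [187.  200.5] along -143.3 lat [44.  44.5] z [13.1 14.3 15. ]
[169 216   6   8  43] [171.4 219.1] along -153.7 lat [51.3 55. ] z [21.6 22.3 23.2]
90
[181 120   7  89 182] [184.3 164.5] along -119.1 lat [43.9 45.4] z [13.5 14.9 16.1]
[146 126   2   5   6] [146.2 128.3] along -96.0 lat [67.6 68.4] z [12.2 12.6 12.8]
[147 138   2   7   8] [147.1 141.1] along -104.1 lat [67.9 68.2] z [12.4 13.2 14.2]
[148 147   2  12  14] [148.3 152.4] along -111.2 lat [67.6 68.3] z [12.1 12.5 13.8]
[149 162   2   7   7] [149.3 165. ] along -119.4 lat [67.8 68.5] z [12.4 12.7 13.4]
[151 186   2   6   6] [151.3 188.5] along -135.3 lat [67.9 68.4] z [12.2 12.8 13.3]
[152 193   1   8   8] [152.  196.5] along -141.1 lat [68.  68.3] z [12.5 12.7 13.2]
[169 215   6  11  51] [171.4 219.6] along -153.9 lat [51.3 55. ] z [21.6 22.3 23.2]
[175 226   6   4  19] [177.8 227.5] along -162.9 lat [48.7 53.4] z [14.1 15.2 21.3]
[186 226   6   5  10] [187.9 227.6] along -162.4 lat [40.9 45.4] z [13.  16.2 17.5]
```

```bash
python3 -m inch '[[40,-3,-0.7,0,0],[40,-6,-0.7,0,0],[40,-6.3,-0.7,0,0],[40,-6.3,-0.7,0,0],[40,-6.3,-0.7,0,0]]';python3 - <<'E'
from h import *
P=bot.read_state()["position"];print(P,(P[:2]-[.5403,-.0594])@X*1000)
snap("wrist","w8");dark("w8",60,.045,.1)
snap("top","t8");snap("scene","s8")
for n in("t8","s8"): print(n);dark(n,75,.05,.095)
a=cv2.resize(cv2.imread("pics/s8.png")[170:260,130:290],(640,360),interpolation=cv2.INTER_CUBIC)
b=cv2.resize(cv2.imread("pics/w8.png")[180:240,130:270],(560,240),interpolation=cv2.INTER_CUBIC)
cv2.imwrite("pics/v8.png",np.vstack([a,np.pad(b,((0,0),(0,80),(0,0)))]))
E
```

```text
time_s: 15.3
position: [0.4993, -0.0705, 0.0361]
tcp_rot: [[0.965, 0.261, 0.012], [0.261, -0.965, 0.006], [0.013, -0.003, -1.0]]
force: [7.2, 6.9, -4.0]
opening: 0.523
[ 0.49933794 -0.07047201  0.03611268] -42.43205860648358
[169 216   6   8  47] [171.5 219.6] along -157.0 lat [51.3 55.2] z [21.5 22.4 22.8]
t8
s8
[198 202   3   4   6] [199.3 203.5] along -156.8 lat [58.1 70.7] z [20.3 21.4 22.7]
```

View pics/v8.png

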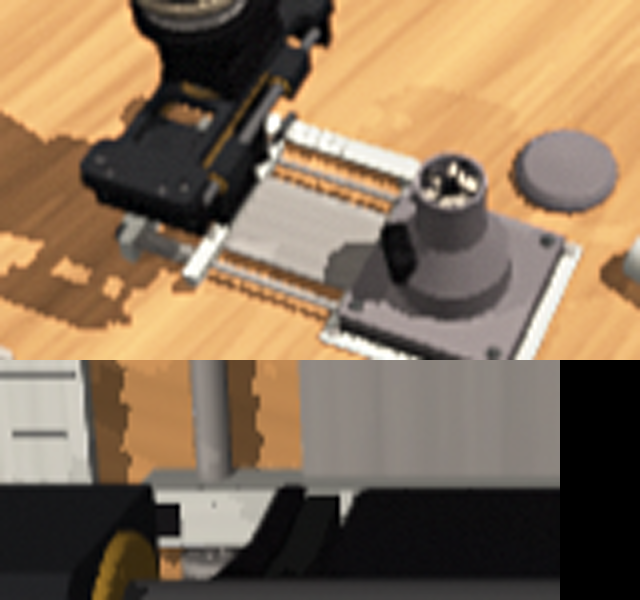

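The scene crop shows the hood upright, with its rim sitting evenly on the plate. The slide is at about 42.4 mm, some 3 mm short, and the arm gives way under the spring load, so I'll ask for more.

```bash
python3 -m inch '[[40,-3,-0.5,0,0],[40,-5,-0.5,0,0],[40,-5.5,-0.5,0,0],[40,-5.5,-0.5,0,0],[40,-5.5,-0.5,0,0],[40,-5.5,-0.5,0,0],[40,-5.5,-0.5,0,0],[40,-5.5,-0.5,0,0]]';python3 - <<'E'
from h import *
P=bot.read_state()["position"];print(P,(P[:2]-[.5403,-.0594])@X*1000)
snap("wrist","w9");dark("w9",60,.045,.1)
E
```

```text
time_s: 16.25
position: [0.4971, -0.0711, 0.0361]
tcp_rot: [[0.965, 0.26, 0.018], [0.26, -0.966, 0.006], [0.019, -0.001, -1.0]]
force: [6.8, 7.4, -3.1]
opening: 0.528
[ 0.49710613 -0.07108356  0.03610508] -44.74612075804926
[169 216   6   9  48] [171.4 219.7] along -159.1 lat [51.3 55.2] z [21.5 22.3 22.9]
```

Run:
```python
from h import *
for n in("w1","w6"):
    m,p,W=cloud(n);g=cv2.cvtColor(p,cv2.COLOR_RGB2GRAY)
    a=((W[...,:2]-S)@X)*1000;b=((W[...,:2]-S)@Y)*1000;z=W[...,2]*1000
    for lab,(a0,a1),(b0,b1) in(("pointer",(-120,-108),(56,67)),("clip",(-168,-152),(64,90))):
        k=(g<100)&(a>a0)&(a<a1)&(b>b0)&(b<b1)&(z>17)
        for lo in range(b0,b1,3):
            q=k&(b>=lo)&(b<lo+3)
            if q.sum()>2: print(n,lab,lo,q.sum(),"a",np.round([a[q].min(),a[q].mean(),a[q].max()],1),"z",np.round(z[q].mean(),1))
```

```text
w1 pointer 56 1337 a [-116.4 -112.5 -108. ] z 446.0
w1 pointer 59 1302 a [-116.7 -112.7 -108. ] z 444.9
w1 pointer 62 1764 a [-120.  -113.9 -108. ] z 432.0
w1 pointer 65 808 a [-119.9 -113.2 -108. ] z 434.1
w1 clip 67 7 a [-163.5 -160.4 -158.1] z 19.8
w1 clip 70 7 a [-163.4 -160.6 -158.3] z 20.3
w1 clip 73 5 a [-162.2 -160.3 -157.5] z 19.5
w1 clip 76 6 a [-162.9 -160.1 -158. ] z 19.2
w1 clip 79 8 a [-162.8 -160.3 -157.7] z 19.7
w1 clip 82 8 a [-163.2 -160.5 -158.1] z 20.2
w1 clip 85 3 a [-161.9 -160.1 -158.4] z 19.6
w6 pointer 56 10 a [-116.7 -114.4 -112.1] z 22.5
w6 pointer 59 18 a [-117.8 -115.  -112.1] z 22.3
w6 pointer 62 16 a [-117.9 -115.  -112.2] z 22.4
w6 pointer 65 7 a [-116.7 -114.7 -112.2] z 22.3
w6 clip 64 136 a [-160.3 -154.  -152. ] z 291.8
w6 clip 67 28 a [-162.8 -157.3 -153. ] z 176.3
w6 clip 70 11 a [-162.8 -160.4 -157.8] z 19.9
w6 clip 73 14 a [-162.6 -160.1 -157.8] z 20.0
w6 clip 76 11 a [-162.7 -160.4 -157.8] z 20.1
w6 clip 79 14 a [-162.8 -160.1 -157.6] z 20.1
w6 clip 82 11 a [-162.8 -160.4 -157.8] z 20.3
w6 clip 85 8 a [-161.6 -159.7 -157.9] z 19.7
```

The clip centre is at -160.3 and the pointer started at -114.8, so the target is 45.5 mm and 0.8 mm is still missing.

```bash
python3 -m inch '[[40,-3,-0.5,0,0],[40,-4,-0.5,0,0],[40,-4,-0.5,0,0],[40,-4,-0.5,0,0],[40,-4,-0.5,0,0],[40,-4,-0.5,0,0]]';python3 - <<'E'
from h import *
P=bot.read_state()["position"];print(P,(P[:2]-[.5403,-.0594])@X*1000)
snap("wrist","w10");dark("w10",60,.045,.1)
for n in("top","scene"): snap(n,n+"10");print(n);dark(n+"10",80,.045,.095)
E
```

```text
time_s: 16.9
position: [0.4963, -0.0713, 0.0361]
tcp_rot: [[0.966, 0.259, 0.025], [0.259, -0.966, 0.006], [0.025, 0.001, -1.0]]
force: [7.6, 8.2, -3.6]
opening: 0.524
[ 0.49630945 -0.0713089   0.03613392] -45.57399241816542
[169 216   6   9  42] [171.3 220.1] along -160.0 lat [51.2 54.7] z [21.6 22.3 23.1]
top
scene
[197 202   4   4   6] [198.7 203.3] along -158.0 lat [56.8 70.6] z [19.9 21.6 24.2]
```

Run:
```python
from h import *
a=cv2.resize(cv2.imread("pics/scene10.png")[180:260,160:280],(780,520),interpolation=cv2.INTER_CUBIC);cv2.imwrite("pics/v10.png",a)
m=vision.camera_model("scene")
f=lambda al,b,z:np.round((proj(m,[*(S+al*X+b*Y),z])-[160,180])*6.5)
print(f(-.1603,.067,.02),f(-.1603,.087,.02),f(-.160,.066,.0225),f(-.160,.052,.0225))
m,p,W=cloud("scene10");z=W[...,2]
k=(np.hypot(W[...,0]-.651,W[...,1]+.03)<.03)&(z>.112)&(z<.13);q=W[k];print(len(q),q.mean(0),np.linalg.lstsq(np.c_[q[:,:2]-q.mean(0)[:2],np.ones(len(q))],q[:,2],rcond=None)[0])
st=bot.read_state();print(st["time_s"],st["qvel"].round(2),st["force"].round(1))
```

```text
[251. 147.] [273. 115.] [250. 145.] [235. 169.]
162 [ 0.6532467  -0.03049922  0.11708398] [-0.00588517 -0.01315979  0.11708398]
17.05 [-0.05 -0.04  0.07 -0.03 -0.02  0.07] [ 7.7  8.2 -2.9]
```

View pics/v10.png

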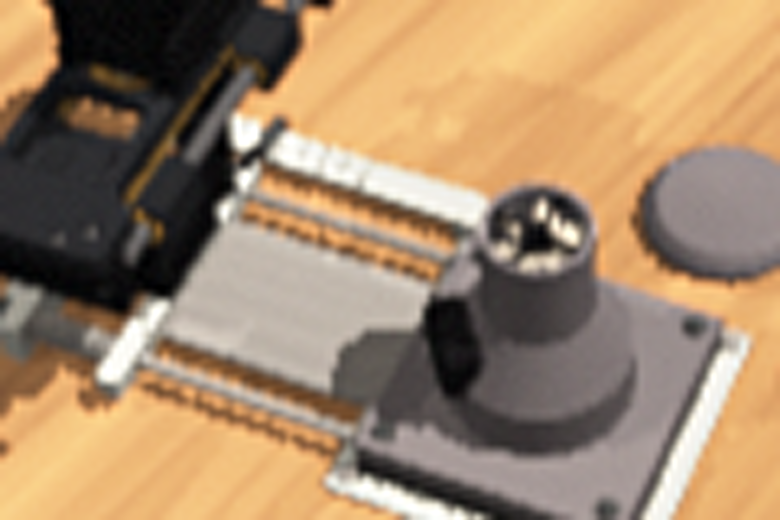

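The crop shows the clip, from (285,122) to (258,150), and the pointer at (245,160) on one line. The hood is upright over the collar with its rim flat. Handing in.

```bash
python3 -c "
from rig import bot
s=bot.read_state();print(s['position'],s['opening']);print(bot.hand_in())"
```

```text
[ 0.49633635 -0.07130297  0.03613838] 0.5277358539723388
the job is handed in; nothing more can be done
None
```

I set the grey hood over the outlet's collar, let it go, then pulled the slide out and handed in at about 17 s, still holding the slide at the mark.

**Hood:**
- It touched down with about 6 N and stood on the plate when released.
- Measured by depth in the scene view afterwards, its top is level to within about 1° and centred to within about 2 mm of the seat.
- The last picture shows the rim flat on the plate.

**Slide:**
- I gripped it across its 46 mm width to keep the gripper body clear of the hood.
- It is pulled out about 45.6 mm; I measured the clip at 45.5 mm.
- In the wrist view the pointer reads -160.0 mm along the pull and the clip -160.1 to -160.3 mm. The scene picture shows the two in line.

**Checks that disagreed or were unclear:**
- **Hood grip opening:** it read 0.62 (about 54 mm), wider than the 44 mm head. The hood still lifted and released cleanly, but I did not find out why.
- **Scene-camera dark mask:** it put the pointer and clip together at -158 mm. That blob was only 6 pixels, so I trusted the wrist camera.
- **Top camera:** its mask found neither pointer nor clip, so it gave no check.
- **Arm under spring load:** the arm gave about 3 mm and the tool tilted about 1.4°. I made up the distance with extra pulls but left the tilt. There is also a sideways force of about 6 N on the grip.

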